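# Load a cell into the test cradle and latch its sprung pressure arm

### The arm

A 7-joint arm with a two-finger parallel gripper is mounted at the origin on a cart in front of the work surface, level with it; the furniture and walls round the work are solid. World frame = base frame: x ahead of the robot, y to its left, z up, the work surface at z = 0. Lengths are in m, angles in rad, forces in N, time in s.
With the tool pointing down it reaches from about 0.375 to 0.925 m from the base axis. Payload 3.1 kg.
Tool frame: the origin (TCP) lies between the finger pads; the fingertips stand 19 mm ahead of it and the grasp point (between the pads) is the TCP; z points along the fingers, y is the line along which they close (so a half turn about z gives the same grasp; the last joint's range is limited). The gripper opens to 85 mm and grips with 20 to 120 N. Pads are 22 mm wide; open, the fingers measure 114 mm over their backs; the gripper's body (76 mm by 85 mm) begins 54 mm behind the grasp point. The pads swing forward as they close: fully open they stand 13 mm farther back than shut.
Start: joints at [1.123, 0.383, 0.044, 1.598, -0.018, 1.161, -0.05], TCP at [0.223, -0.611, 0.25] pointing down, gripper open.
Joint ranges: [-2.61, 2.61], [-0.41, 2.15], [-1.48, 1.57], [0, 2.5], [-1.57, 4.71], [0.05, 1.97], [-2.85, 2.85]. Speed limits (rad/s): [2.79, 2.79, 3.14, 3.14, 3.14, 3.14, 3.14].

### API

Orientations are given as a unit quaternion [x, y, z, w].
In Python, from bench import move_ptp, movel, move_j, move_gripper, pause, inverse_kinematics, read_camera, camera_params, MotionError, sign_off, look_for, tip_of, read_time_s, read_qpos, read_joint_vel, read_effort, read_eef_pos, read_tcp_rot, read_ft_force, read_ft_torque, read_finger_gap, read_grasp_force gives the robot as it stands. Calls block until the motion is done:
- move_ptp(position, orientation): joint-space move of the TCP to a pose.
- movel(position, orientation=None, speed=0.15): straight line of the TCP; orientation=None keeps the orientation; speed is the mean speed in m/s.
- move_j(angles): joint-space move.
- move_gripper(opening, effort=None): finger opening in m; effort is the grip in N (None keeps the last); returns when the fingers have stopped.
- pause(seconds).
- inverse_kinematics(position, orientation): joint angles nearest the present ones, or None.
- read_camera(name): name is "side" or "top" or "wrist"; returns the picture (384x512x3 uint8, red, green, blue); there is no depth.
- camera_params(name): a dict with "K" (3x3 intrinsics, pixels), "dist_coeffs" ([k1, k2, p1, p2, k3] as OpenCV has them; the pictures are not rectified), "camera_from_world" (4x4, takes a point from world to camera coordinates). Camera axes: x right, y down, z forward; pixel columns grow to the right and rows downward; lengths in m; the calibration is good to about 2 mm. A picture is of the moment at which its call begins: read the wrist's pose just before it. camera_params takes no time and is no camera call; for the wrist camera it gives the pose at the moment of the call.
A pose or a line that the arm cannot do raises MotionError and nothing moves.
- sign_off(): hands the job in; it is judged then, once.
Trained networks look in the newest picture that a camera, given by its name, has taken for a name from the list of things; names that differ only in an ending like _2 or _b are one class to them, and where a whole thing is asked for, a point or a joint stands for the part that bears it (a point fixed in the world has none). Each returns a list of dicts, best first, with "confidence" (0 to 1); they miss things now and then, are a little off and sometimes report something else, mostly with a low value. They report only what shows in the picture. A call takes as long as a camera call. They do not tell look-alikes from the thing itself.
- look_for(camera, name): "at" ([column, row] in pixels, amid what is visible of it).
- tip_of(camera, name): "at" ([column, row] in pixels: a listed point, or the origin of a listed thing).
Readings, each from a call of its own:
- read_time_s(): time.
- read_qpos(): joint angles.
- read_joint_vel(): joint speeds.
- read_effort(): joint torques, N m.
- read_eef_pos(): TCP position.
- read_tcp_rot(): TCP orientation.
- read_ft_force(): force on the tool from outside, world axes, zero at the start.
- read_ft_torque(): the same for the moment, N m.
- read_finger_gap(): finger opening in m.
- read_grasp_force(): force on a finger pad.
Only numpy, scipy, OpenCV 4.12 (cv2) and the standard library are available. Lean on these libraries where they do the work, as an engineer would, in place of code of your own. Each camera call takes 0.05 s, during which the arm holds its last target. There are 200 camera calls.

### The job

Get the loose battery cell on the near side of the bench ready for testing: lay it in the saddles of the test cradle between the two brass contacts (either way round), then swing the sprung pressure arm over and press it fully down over the cell. While you hold it down, push the latch slide fully home under the keepers, so that the arm stays down when you let go. Leave the other things where they are.

Things in the scene. Friction and masses are not known exactly. Their poses are not given: they have to be found in the camera images.
- cell: the only round battery cell on the near strip of the bench (others lie far back behind the pack), 21 mm diameter, 72 mm long, 0.05 to 0.1 kg, lying at the start. It does not roll (it behaves as a flat-sided bar 20 wide, 71 long, 21 high). Origin: middle of its underside, 10.5 mm below its axis; its long axis is its own y, z is up.
- test_cradle: the test cradle, fixed to the bench: aluminium plate 90 (x) by 160 (y, -70 to +90) mm, top 10 mm over the table, with two black saddles, brass end contacts, a sprung arm and two keepers. Origin at table height below the middle of the saddles; y runs along the seated cell towards the hinge, z is up. Black binding posts, 34 mm tall, stand at x = +34 and -34, y = 30 mm.
- cradle_seat (a point): middle of the saddle floor, 24 mm over the table, axes as the cradle's: the seated cell's underside middle lies here, cell along y. Saddles (14 mm long, at y = -27 and 27 mm) have cheeks 25 mm apart, flared, up to 15 mm above the floor; over y = -20 to 20 mm the cell's sides are free for fingers. Brass contacts stand at y = -39.5 and 39.5 mm, up to 23 mm above the floor.
- keepers (a point): point midway between the two steel keepers, hooks open away from the hinge (towards the cradle's -y), under whose lips the latch pin goes; 60 mm over the table (the lips' underside), axes as the cradle's. The keepers stand at x = 24 to 34 and -24 to -34 mm; the lips reach 9 mm either way along y and 5 mm up.
- hinge_axis (a point): centre of the arm's hinge, 54 mm over the table, 68 mm from the seat along the cradle's y; the hinge axis is the cradle's x; axes as the cradle's. Its lugs reach 12 mm above it, 12 mm either way along y and 27 mm either way along x.
- pressure_arm (a joint): angle of the pressure arm in rad: 0 = sprung open (leaning 0.25 rad back beyond upright, away from the cell), 1.82 = fully down, level, on its stop over the cell. A torsion spring always throws it open: about 0.25 N m at 0, 1.1 N m fully down (7 N at thumb_pad). Latched and let go, it rises to about 1.79 and stays.
- thumb_pad (a point): middle of the black thumb pad on the arm's outer face (on top when the arm is down), 152 mm from the hinge. Axes: z along the arm away from the hinge, y out of that face, x the cradle's x. The arm is a steel bar 34 mm wide, 8 mm thick (middle plane through the hinge), round end 175 mm from the hinge. Arm down, this point is 58 mm over the table and 84 mm from the seat towards the cradle's -y.
- latch_slide (a joint): travel of the latch slide along the arm in m: 0 = withdrawn (towards the arm's free end), 0.018 = fully home (towards the hinge, cross pin under both keepers). It moves against about 1 N of friction and stays where left; it starts within 4 mm of withdrawn. The pin passes under the lips only while the arm is held within about 0.025 rad of fully down.
- rib_face (a point): middle of the latch slide's thumb rib on its face towards the arm's free end. The rib is black, 28 mm wide (x), 8 mm thick, 10 mm above the arm's outer face. This face is 132 mm from the hinge withdrawn, 114 mm home; the thumb pad lies beside it towards the free end. Axes as thumb_pad. A 6 mm cross pin 70 mm long goes with it through the arm, 4 mm nearer the hinge than this face.
- tape_blue: roll of blue masking tape lying flat, 72 mm across, 19 mm high; origin at the middle of its underside. Bystander.
- busbar: small copper bar 18x85x9 mm; origin at the middle of its underside, long axis y. Bystander.
- flux_bottle: small white bottle with a red nozzle, 34 mm across, 98 mm high; origin at the middle of its underside. Bystander.
- screwdriver_red: stubby screwdriver, 27 mm thick, 79 mm long; origin below its middle. Bystander.
Mind the look-alikes: they are no part of the job. Leave any blue look-alike of the cell alone.

How it is judged:
On the way, in this order (a step that is already met when the one before it is completed fails the run):
1. the cell lies in the saddles, let go, with the arm still open (horizontal distance between cell and cradle_seat below 0.006 m and z of cell in the frame of cradle_seat below 0.003 m and angle between the y axis of cell and the y axis of test_cradle, either way round below 0.12 rad and contact force between cell and the fingers below 0.1 N and value of joint pressure_arm below 0.3 rad), for 0.2 s.
2. the arm is held fully down against its spring, the latch not yet set (value of joint pressure_arm above 1.78 rad and value of joint latch_slide below 0.012 m), for 0.1 s.
At the end, for the whole second after the job is handed in: With the hand off, the pressure arm stays down (angle over 1.77 rad), the latch slide is home (over 14 of 18 mm), and the cell rests in the saddles: underside middle within 6 mm of cradle_seat across and 3 mm in height, along the cradle within 0.12 rad (value of joint pressure_arm above 1.77 rad and value of joint latch_slide above 0.014 m and horizontal distance between cell and cradle_seat below 0.006 m and z of cell in the frame of cradle_seat between -0.003 and 0.003 m and angle between the y axis of cell and the y axis of test_cradle, either way round below 0.12 rad and linear speed of cell below 0.02 m/s); the robot touches nothing.
It fails at once if the tape roll, copper bar, bottle or screwdriver is shifted by more than 20 mm or the bottle tipped (distance of any of tape_blue, busbar, flux_bottle, screwdriver_red from where it was at the start of the episode above 0.02 m or angle between flux_bottle's own z axis and vertical above 0.3 rad).
It also fails if it takes over 69 s, if anything falls off the work surface, if the arm or the gripper's body presses on something with over 40 N, if the wrist force passes 120 N, or if a joint passes its speed limit or range.

## Working session

There is one attempt and no reset: what is moved stays moved. The work goes in short steps, each a Python script; the robot and the scene stay as the last script left them, time stands still between calls to the robot, and variables do not carry over. Pictures are saved under pics/ and viewed, at most 13 in all, crops included, and the job is handed in when it is done.

```bash
ls; mkdir -p pics; cat > h.py <<'E'
import numpy as np, cv2
from bench import *
from scipy.spatial.transform import Rotation as R
def ray(cam,px,P=None):
    P=P or camera_params(cam); K=np.array(P["K"]);T=np.array(P["camera_from_world"])
    u=cv2.undistortPoints(np.array([[px]],float),K,np.array(P["dist_coeffs"]))[0,0]
    d=T[:3,:3].T@np.array([u[0],u[1],1]); c=-T[:3,:3].T@T[:3,3]
    return c,d/np.linalg.norm(d)
def atz(cam,px,z,P=None):
    c,d=ray(cam,px,P); return c+d*(z-c[2])/d[2]
def tri(obs):
    A=np.zeros((3,3));b=np.zeros(3)
    for c,d in obs:
        M=np.eye(3)-np.outer(d,d);A+=M;b+=M@c
    p=np.linalg.solve(A,b); return p,[np.linalg.norm((np.eye(3)-np.outer(d,d))@(p-c)) for c,d in obs]
def proj(cam,p,P=None):
    P=P or camera_params(cam);T=np.array(P["camera_from_world"])
    return cv2.projectPoints(np.array(p,float).reshape(-1,3),cv2.Rodrigues(T[:3,:3])[0],T[:3,3],np.array(P["K"]),np.array(P["dist_coeffs"]))[0].reshape(-1,2)
def save(cam,name,img=None):
    img=read_camera(cam) if img is None else img
    cv2.imwrite("pics/"+name,img[:,:,::-1]); return img
E
python3 - <<'E'
from h import *
a=read_camera("top");
for n in ["cell","cradle_seat","keepers","hinge_axis","thumb_pad","rib_face","test_cradle","tape_blue","busbar","flux_bottle","screwdriver_red"]:
    for f in (tip_of,look_for):
        print("top",n,f.__name__,[(np.round(r["at"]).tolist(),round(r["confidence"],2)) for r in f("top",n)][:4])
b=read_camera("side")
for n in ["cell","cradle_seat","keepers","hinge_axis","thumb_pad","rib_face"]:
    print("side",n,[(np.round(r["at"]).tolist(),round(r["confidence"],2)) for r in tip_of("side",n)][:4])
save("","t1.png",a);save("","s1.png",b);print(read_time_s())
for c in("top","side"):print(c,np.round(ray(c,(256,192)),3).tolist())
E
```

```text
pics
top cell call [([189.0, 206.0], 0.57), ([223.0, 199.0], 0.5)]
top cell call [([224.0, 199.0], 0.46)]
top cradle_seat call [([321.0, 214.0], 0.66)]
top cradle_seat call [([312.0, 217.0], 0.69), ([253.0, 222.0], 0.48)]
top keepers call [([333.0, 209.0], 0.82)]
top keepers call [([313.0, 213.0], 0.8)]
top hinge_axis call [([300.0, 216.0], 0.81)]
top hinge_axis call [([321.0, 217.0], 0.95)]
top thumb_pad call [([295.0, 216.0], 0.68)]
top thumb_pad call [([299.0, 214.0], 0.45)]
top rib_face call [([334.0, 207.0], 0.72), ([289.0, 216.0], 0.48)]
top rib_face call []
top test_cradle call [([321.0, 217.0], 0.93)]
top test_cradle call [([317.0, 218.0], 0.77)]
top tape_blue call [([252.0, 219.0], 0.86)]
top tape_blue call []
top busbar call [([256.0, 183.0], 0.41)]
top busbar call [([256.0, 181.0], 0.64), ([297.0, 215.0], 0.51)]
top flux_bottle call [([133.0, 187.0], 0.66)]
top flux_bottle call []
top screwdriver_red call [([376.0, 224.0], 0.61)]
top screwdriver_red call []
side cell [([228.0, 251.0], 0.64), ([213.0, 271.0], 0.59)]
side cradle_seat [([279.0, 204.0], 0.9)]
side keepers []
side hinge_axis [([279.0, 203.0], 0.96), ([282.0, 202.0], 0.48)]
side thumb_pad [([276.0, 167.0], 0.71)]
side rib_face [([282.0, 194.0], 0.6), ([272.0, 172.0], 0.58)]
1.5
top [[0.344, -0.018, 1.197], [0.177, 0.003, -0.984]]
side [[0.085, 0.891, 0.547], [0.376, -0.848, -0.373]]
```

```bash
python3 - <<'E'
import cv2
a=cv2.imread("pics/t1.png");b=cv2.imread("pics/s1.png")
cv2.imwrite("pics/t1c.png",cv2.resize(a[140:270,110:400],None,fx=2.7,fy=2.7,interpolation=cv2.INTER_CUBIC))
cv2.imwrite("pics/s1c.png",cv2.resize(b[110:310,130:390],None,fx=3,fy=3,interpolation=cv2.INTER_CUBIC))
E
```

```text
(no output)
```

View pics/t1c.png

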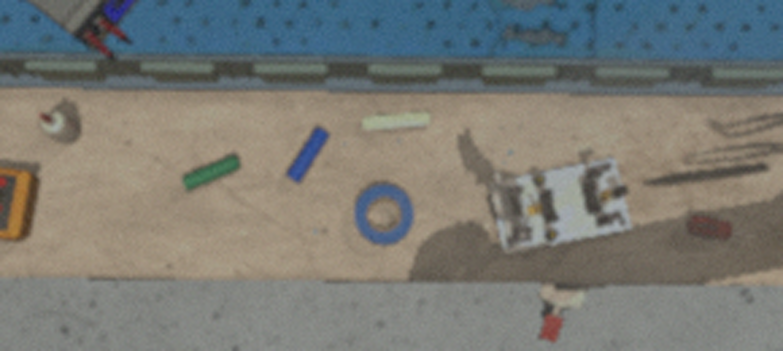

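View pics/s1c.png

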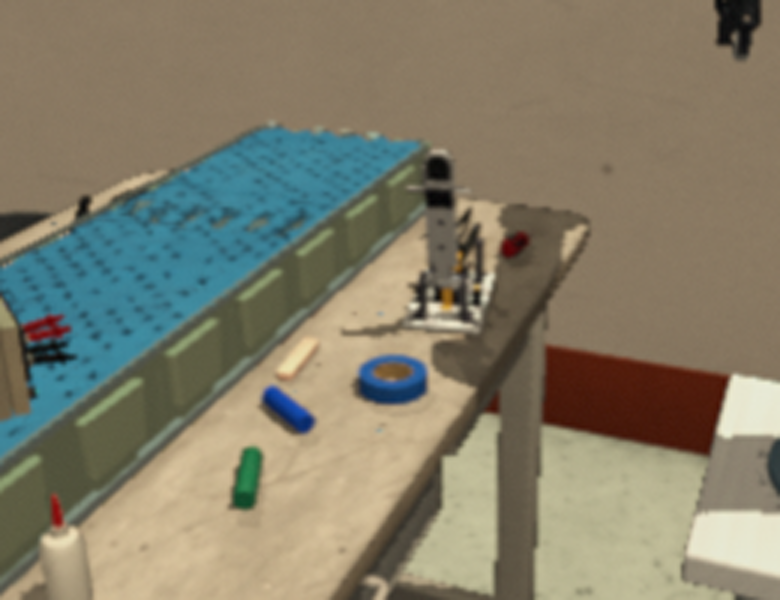

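The top view shows a green cell at (188,203), a blue look-alike at (224,197), tape at (252,219), a cream bar at (257,185), the bottle at (131,186) and the cradle at (317,217). In the side view the arm stands upright at about (277,180), with its black pads facing the camera, so the hinge side is world +y.

Two things could be the cell: green (188,203) and blue (224,197). Green fits, because blue ones are look-alikes to leave alone. I'll confirm it with the wrist crop.

```bash
python3 - <<'E'
from h import *
for n,px,z in [("cell",(188.5,203.5),.0105),("blue",(224,197),.01),("seat",(321,214),.024),("keep",(333,209),.06),("hinge",(300,216),.054),("plate",(317,218),.01),("tape",(252,219),.01),("driver",(373,224),.01)]:
    print(n,np.round(atz("top",px,z),3).tolist())
P=camera_params("wrist");T=np.array(P["camera_from_world"]);C=-T[:3,:3].T@T[:3,3]
t=read_eef_pos();Rt=R.from_quat(read_tcp_rot()).as_matrix()
print("cam in tool",np.round(Rt.T@(C-t),3),np.round(T[:3,:3]@Rt,2).tolist(),np.round(Rt,2).tolist(),np.round(P["K"],0).tolist())
def q(yaw): # tool x along yaw direction
    return (R.from_euler('z',yaw)*R.from_euler('x',np.pi)).as_quat()
for p in ([.55,.2,.28],[.5,-.22,.3],[.5,-.1,.25]):
    for y in (0,np.pi/2,-np.pi/2,np.pi): 
        j=inverse_kinematics(p,q(y));print(p,round(y,2),None if j is None else np.round(j,2).tolist())
E
```

```text
cell [0.517, 0.208, 0.01]
blue [0.54, 0.091, 0.01]
seat [0.485, -0.227, 0.024]
keep [0.497, -0.259, 0.06]
hinge [0.474, -0.155, 0.054]
plate [0.473, -0.216, 0.01]
tape [0.468, -0.003, 0.01]
driver [0.456, -0.399, 0.01]
cam in tool [ 0.075 -0.001 -0.123] [[0.0, 1.0, 0.0], [-0.96, 0.0, -0.3], [-0.3, -0.0, 0.96]] [[0.94, 0.34, 0.0], [0.34, -0.94, -0.0], [0.0, 0.0, -1.0]] [[304.0, 0.0, 254.0], [0.0, 304.0, 187.0], [0.0, 0.0, 1.0]]
[0.55, 0.2, 0.28] 0 [0.32, 0.37, -0.91, 1.69, 0.31, 1.23, -2.23]
[0.55, 0.2, 0.28] 1.57 [0.41, 0.42, -1.04, 1.69, 0.38, 1.25, -0.71]
[0.55, 0.2, 0.28] -1.57 [0.52, 0.53, -1.24, 1.68, 0.51, 1.31, 2.33]
[0.55, 0.2, 0.28] 3.14 [0.41, 0.42, -1.05, 1.69, 0.38, 1.26, 0.85]
[0.5, -0.22, 0.3] 0 [0.53, 0.16, -0.21, 1.78, 0.04, 1.21, -1.26]
[0.5, -0.22, 0.3] 1.57 [0.7, 0.17, -0.4, 1.77, 0.07, 1.21, 0.28]
[0.5, -0.22, 0.3] -1.57 [0.41, 0.15, -0.07, 1.79, 0.01, 1.2, -2.81]
[0.5, -0.22, 0.3] 3.14 [0.84, 0.19, -0.56, 1.77, 0.11, 1.21, 1.82]
[0.5, -0.1, 0.25] 0 [0.47, 0.14, -0.38, 1.91, 0.06, 1.1, -1.5]
[0.5, -0.1, 0.25] 1.57 [0.59, 0.15, -0.51, 1.91, 0.08, 1.1, 0.05]
[0.5, -0.1, 0.25] -1.57 [-1.06, 0.38, 1.42, 1.97, -0.41, 1.14, -2.62]
[0.5, -0.1, 0.25] 3.14 [0.71, 0.17, -0.65, 1.9, 0.11, 1.1, 1.59]
```

```bash
cat >> h.py <<'E'
def q(yaw): return (R.from_euler('z',yaw)*R.from_euler('x',np.pi)).as_quat()
def snap(tag,names,show=True):
    P=camera_params("wrist"); im=save("wrist",tag+".png"); out={}
    for n in names:
        r=tip_of("wrist",n); out[n]=r
        print(tag,n,[(np.round(x["at"],1).tolist(),round(x["confidence"],2)) for x in r][:4])
    return P,im,out
Z={"cell":.0,"cradle_seat":.024,"keepers":.06,"hinge_axis":.054,"test_cradle":0}
E
python3 - <<'E'
from h import *
import pickle
move_ptp([.51,-.29,.30],q(-1.37))
P,im,o=snap("w1",["cradle_seat","keepers","hinge_axis","test_cradle","thumb_pad","rib_face"])
S=[P]
for n in o:
    if n in Z: print(n,[np.round(atz("wrist",x["at"],Z[n],P),4).tolist() for x in o[n]])
move_ptp([.50,.19,.22],q(2.01))
P,im,o=snap("w2",["cell"]); S.append(P)
for x in o["cell"]: print(np.round(atz("wrist",x["at"],0,P),4))
g=cv2.inRange(cv2.cvtColor(im,cv2.COLOR_RGB2HSV),(40,80,30),(85,255,255))
c=max(cv2.findContours(g,0,2)[0],key=cv2.contourArea);r=cv2.minAreaRect(c);print("green",r)
b=cv2.boxPoints(r); print([np.round(atz("wrist",p,.0105,P),4).tolist() for p in b], np.round(atz("wrist",r[0],.0105,P),4))
pickle.dump(S,open("P.pkl","wb"));print(read_time_s(),read_qpos())
E
```

```text
w1 cradle_seat [([263.3, 204.0], 0.64)]
w1 keepers [([262.2, 178.4], 0.61)]
w1 hinge_axis [([263.0, 256.4], 0.66)]
w1 test_cradle [([262.9, 196.5], 0.81)]
w1 thumb_pad []
w1 rib_face []
cradle_seat [[0.4814, -0.221, 0.024]]
keepers [[0.4935, -0.2665, 0.06]]
hinge_axis [[0.469, -0.1566, 0.054]]
test_cradle [[0.4818, -0.2238, 0.0]]
w2 cell [([277.0, 150.7], 0.93), ([249.3, 242.6], 0.65)]
[0.5178 0.2125 0.    ]
[0.538  0.0936 0.    ]
green ((276.6608581542969, 153.28305053710938), (17.627979278564453, 63.420772552490234), 2.862405300140381)
[[0.5225, 0.1737, 0.0105], [0.4947, 0.2393, 0.0105], [0.5123, 0.2466, 0.0105], [0.5412, 0.1813, 0.0105]] [0.5173 0.2112 0.0105]
5.8583 [ 0.57071608  0.4778479  -1.23116784  1.86311167  0.49391247  1.15714829
 -0.3981991 ]
```

View pics/w1.png

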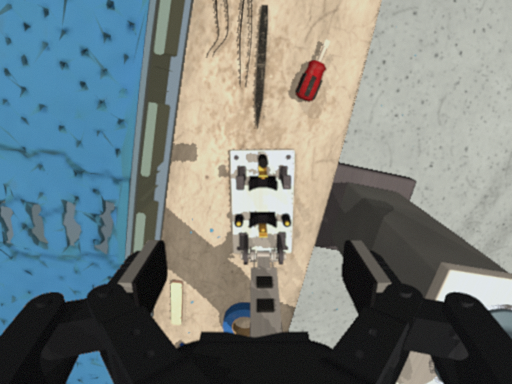

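View pics/w2.png

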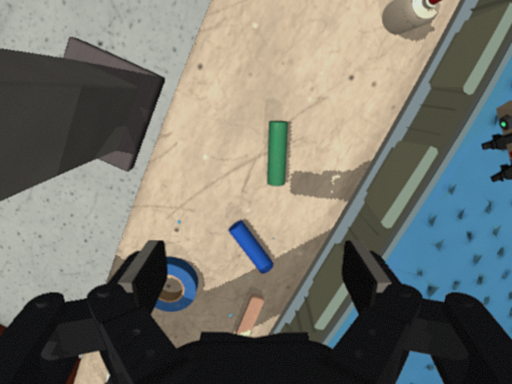

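The wrist view confirms that the green cell at (277,153) is the one to take. The blue one at (250,246) stays. The cradle lies at about (263,204), with its hinge and upright arm lower in the picture.

```bash
python3 - <<'E'
from h import *
import pickle
move_gripper(.055,40)
move_ptp([.5175,.2118,.09],q(1.97))
P,im,o=snap("w3",["cell"])
g=cv2.inRange(cv2.cvtColor(im,cv2.COLOR_RGB2HSV),(40,80,30),(85,255,255))
r=cv2.minAreaRect(max(cv2.findContours(g,0,2)[0],key=cv2.contourArea));print("green",r,np.round(atz("wrist",r[0],.0105,P),4))
b=cv2.boxPoints(r);print([np.round(atz("wrist",p,.0105,P),4).tolist() for p in b])
movel([.5175,.2118,.0235],speed=.1)
move_gripper(.0,40); print("gap",read_finger_gap(),read_grasp_force())
movel([.5175,.2118,.13],speed=.2); print(read_finger_gap(),read_time_s())
# overlay cradle model on w1
P=pickle.load(open("P.pkl","rb"))[0]; im=cv2.imread("pics/w1.png")
s=np.array([.483,-.2235,0]);Rz=R.from_euler('z',.2194)
f=4; big=cv2.resize(im[130:280,180:350],None,fx=f,fy=f,interpolation=cv2.INTER_CUBIC)
for p in [(-45,-70,10),(45,-70,10),(45,90,10),(-45,90,10),(34,30,34),(-34,30,34),(0,-39.5,47),(0,39.5,47),(29,-42,65),(-29,-42,65),(27,68,54),(-27,68,54)]:
    u=proj("wrist",s+Rz.apply(np.array(p)/1000),P)[0]; cv2.circle(big,tuple(int(v) for v in (u-[180,130])*f+f/2),4,(0,0,255),1)
cv2.imwrite("pics/ov1.png",big)
E
```

```text
w3 cell [([256.5, 203.3], 0.78), ([223.3, 327.7], 0.59)]
green ((253.0, 207.0), (98.0, 28.0), 90.0) [0.517  0.2113 0.0105]
[[0.4944, 0.2404, 0.0105], [0.5119, 0.2478, 0.0105], [0.5422, 0.1789, 0.0105], [0.5227, 0.1707, 0.0105]]
gap 0.01993728399613033 39.87883687019348
0.019663036978634287 8.8583
```

View pics/ov1.png

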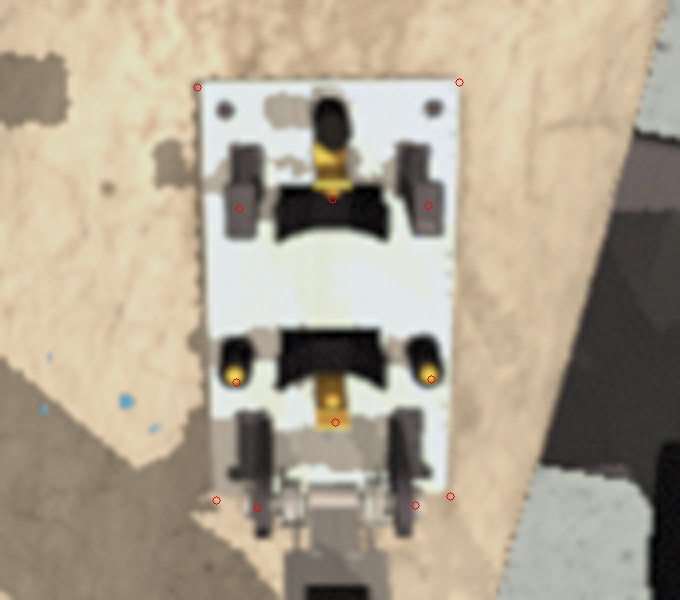

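The overlay nearly matches: plate corners at (198,80), (460,80), (450,491) and (214,490), and post tops at (235,373) and (430,373), are about 5 px above prediction. I'll fit the pose to these and carry the cell over.

```bash
cat > carry.py <<'E'
from h import *
import pickle
from scipy.optimize import least_squares
P=pickle.load(open("P.pkl","rb"))[0]
m=np.array([(-45,-70,10),(45,-70,10),(45,90,10),(-45,90,10),(34,30,34),(-34,30,34)])/1000
# which post is on which side: +x right/left as plate corners
px=np.array([(198,80),(460,80),(450,491),(214,490),(430,373),(235,373)])/4-.5/4*3+[180,130]
def mod(v,m): return np.array([v[0],v[1],0])+R.from_euler('z',v[2]).apply(m)
f=lambda v:(proj("wrist",mod(v,m),P)-px).ravel()
r=least_squares(f,[.483,-.2235,.2194],x_scale=[.01,.01,.05]);v=r.x
print("cradle",v.round(4),np.round(r.fun*1,1).tolist())
np.save("cradle.npy",v)
E
python3 carry.py; python3 - <<'E'
from h import *
v=np.load("cradle.npy")
yaw=v[2]-np.pi/2
print([None if inverse_kinematics([v[0],v[1],z],q(yaw)) is None else np.round(inverse_kinematics([v[0],v[1],z],q(yaw)),2).tolist() for z in(.14,.047)])
def mod(p): return np.array([v[0],v[1],0])+R.from_euler('z',v[2]).apply(p)
move_ptp(mod([0,-.07,.20]),q(yaw))
P,im,o=snap("w4",["cell","cradle_seat","keepers","hinge_axis"])
for n in o:
    if n in Z and o[n]: print(n,np.round(atz("wrist",o[n][0]["at"],Z[n],P),4).tolist())
f=2.2;big=cv2.resize(im[110:384,90:430],None,fx=f,fy=f,interpolation=cv2.INTER_CUBIC)
for p in [(-45,-70,10),(45,-70,10),(45,90,10),(-45,90,10),(34,30,34),(-34,30,34),(0,-39.5,47),(0,39.5,47),(29,-42,65),(-29,-42,65)]:
    u=proj("wrist",mod(np.array(p)/1000),P)[0]; cv2.circle(big,tuple(int(t) for t in (u-[90,110])*f+f/2),4,(255,0,0),1)
save("","ov2.png",big); print(read_time_s(),read_finger_gap())
import pickle;pickle.dump(P,open("P4.pkl","wb"))
E
```

```text
cradle [ 0.4829 -0.2232  0.2158] [65.5, 0.8, -65.5, 1.7, -58.8, 2.4, 58.9, 1.8, -48.6, 2.5, 48.9, 1.7]
[[-0.25, 0.36, 0.71, 2.0, -0.3, 0.88, -2.31], [-0.05, 0.49, 0.48, 2.03, -0.34, 0.7, -2.28]]
w4 cell [([257.4, 234.9], 0.69), ([322.3, 59.8], 0.31)]
w4 cradle_seat []
w4 keepers []
w4 hinge_axis [([248.5, 301.1], 0.78)]
cell [0.4745, -0.2094, 0.0]
hinge_axis [0.4731, -0.1573, 0.054]
10.95 0.019537185468624586
```

View pics/ov2.png

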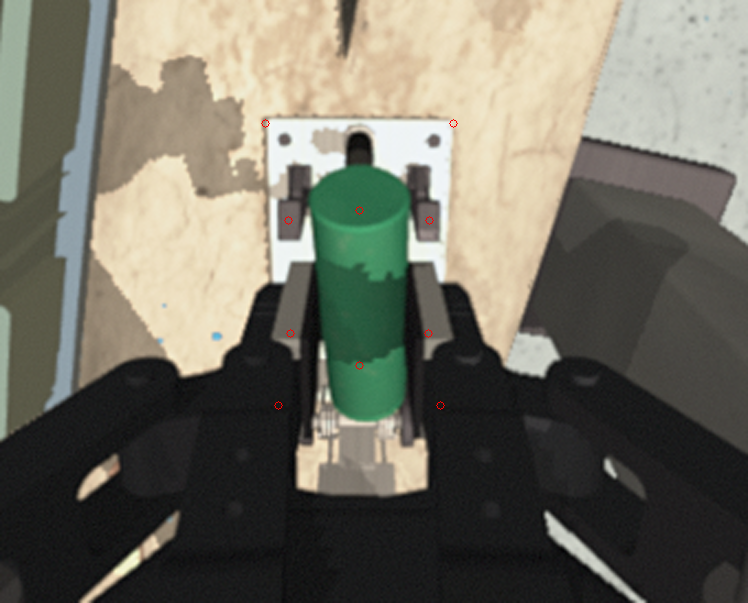

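```bash
cat > fit.py <<'E'
from h import *
import pickle
from scipy.optimize import least_squares
P1=pickle.load(open("P.pkl","rb"))[0];P4=pickle.load(open("P4.pkl","rb"))
m1=np.array([(45,-70,10),(-45,-70,10),(-45,90,10),(45,90,10),(-34,30,34),(34,30,34)])/1000
px1=np.array([(198,80),(460,80),(450,491),(214,490),(430,373),(235,373)])/4-.4+[180,130]
m4=m1[:2];px4=np.array([(267,118),(454,118)])/2.2-.3+[90,110]
def mod(v,m): return np.array([v[0],v[1],0])+R.from_euler('z',v[2]).apply(m)
f=lambda v:np.r_[(proj("",mod(v,m1),P1)-px1).ravel(),(proj("",mod(v,m4),P4)-px4).ravel()]
r=least_squares(f,[.483,-.2235,.2194],x_scale=[.01,.01,.05]);v=r.x
print("cradle",v.round(4),np.round(r.fun,1).tolist()); np.save("cradle.npy",v)
# cell in hand
t=read_eef_pos();Rt=R.from_quat(read_tcp_rot())
print(t,read_tcp_rot(),"cell in px of ov2:")
for x in(.0355,-.0355):
  for z in(-.008,.013): print(x,z,((proj("",t+Rt.apply([x,0,z]),P4)[0]-[90,110])*2.2).round(0))
E
python3 fit.py
```

```text
cradle [ 0.4834 -0.2258  0.2102] [0.3, -0.3, 0.4, -0.9, -0.3, 0.2, -0.1, 1.0, 0.1, 0.2, 0.1, 0.7, -0.5, -0.5, 0.1, 0.1]
[ 0.49796915 -0.29103693  0.19961972] [ 7.79439033e-01 -6.26477974e-01 -3.77444840e-04 -1.57067757e-05] cell in px of ov2:
0.0355 -0.008 [355. 183.]
0.0355 0.013 [356. 152.]
-0.0355 -0.008 [356. 494.]
-0.0355 0.013 [357. 431.]
```

```bash
cat > cellfit.py <<'E'
from h import *
from scipy.optimize import least_squares
def cellfit(P,rows,t,Rt):
    # rows (image): near bottom rim, near top rim, far top rim ; unknown xc,zc (tool, axis mid), pitch (near end up >0)
    def pts(u):
        xc,zc,a=u; ax=np.array([np.cos(a),0,-np.sin(a)]); up=np.array([-np.sin(a),0,-np.cos(a)]); c=np.array([xc,0,zc])
        return np.array([c+.036*ax-.0105*up,c+.036*ax+.0105*up,c-.036*ax+.0105*up])
    f=lambda u: proj("",t+Rt.apply(pts(u)),P)[:,1]-rows
    return least_squares(f,[0,.013,0],x_scale=[.01,.01,.1])
E
python3 - <<'E'
from cellfit import *
import pickle
P=pickle.load(open("P4.pkl","rb"));t=read_eef_pos();Rt=R.from_quat(read_tcp_rot())
r=cellfit(P,np.array([167,227,420])/2.2-.3+110,t,Rt);print(r.x.round(4),r.fun.round(2))
im=cv2.imread("pics/w4.png")
print(read_ft_torque(),read_ft_force())
E
```

```text
[-0.0095  0.0298  0.347 ] [ 0. -0. -0.]
[ 0.03255243 -0.01284291  0.01092602] [ 0.95410414  0.06218005 -0.79361406]
```

The cell is now pitched and shifted about 9 mm in the grip. In ov2 the near end disc spans rows 167–227 and the far rim is at row 420. The carry went past the upright arm too low and probably brushed it. I'll set the cell down on its empty starting spot, travelling high, and regrasp.

```bash
python3 - <<'E'
from h import *
movel([.498,-.291,.32],speed=.25)
move_ptp([.49,-.08,.34],q(-1.36+1.6))
print(read_finger_gap())
move_ptp([.5175,.205,.10],q(1.97))
f0=np.array(read_ft_force())
for z in(.05,.044,.038,.032,.028):
    movel([.5175,.205,z],speed=.05); f=np.array(read_ft_force())-f0; print(z,f.round(1))
    if f[2]>6: break
move_gripper(.055,40); pause(.2)
movel([.5175,.205,.10],speed=.2)
P,im,o=snap("w5",["cell"])
g=cv2.inRange(cv2.cvtColor(im,cv2.COLOR_RGB2HSV),(40,80,30),(85,255,255))
r=cv2.minAreaRect(max(cv2.findContours(g,0,2)[0],key=cv2.contourArea));print("green",r)
b=[atz("wrist",p,.0105,P) for p in cv2.boxPoints(r)];print(np.round(b,4).tolist(),np.mean(b,0).round(4),read_time_s())
E
```

```text
0.01941696133494302
0.05 [ 0.8  0.3 -0. ]
0.044 [-0.4  0.4  0.4]
0.038 [-0.4 -0.3  7.2]
w5 cell [([226.4, 314.0], 0.75), ([256.7, 192.7], 0.73), ([126.3, 358.6], 0.57)]
green ((254.99996948242188, 195.99996948242188), (93.99998474121094, 25.999996185302734), 90.0)
[[0.4949, 0.2378, 0.0105], [0.5119, 0.245, 0.0105], [0.5416, 0.1772, 0.0105], [0.5229, 0.1693, 0.0105]] [0.5178 0.2073 0.0105] 16.9
```

View pics/w5.png

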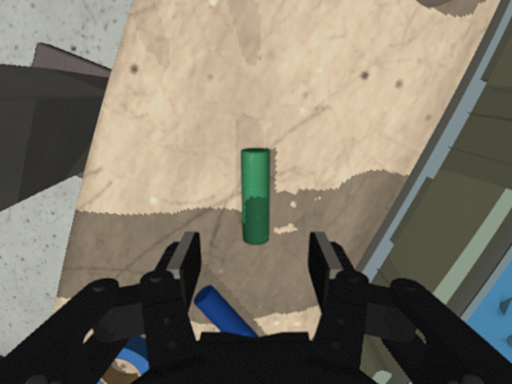

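The cell lies flat and isolated at (255,196). I'll regrasp harder and check the pitch before and after the carry, this time clear above the arm.

```bash
cat >> cellfit.py <<'E'
def check(tag,zg):
    t=np.array(read_eef_pos());Rt=R.from_quat(read_tcp_rot());P=camera_params("wrist");im=save("wrist",tag+".png")
    g=cv2.inRange(cv2.cvtColor(im,cv2.COLOR_RGB2HSV),(40,60,20),(90,255,255))
    x,y,w,h=cv2.boundingRect(max(cv2.findContours(g,0,2)[0],key=cv2.contourArea))
    zc=zg-.0105
    p=proj("",t+Rt.apply([[.036,0,zc+.0105],[.036,0,zc-.0105],[-.036,0,zc-.0105]]),P)[:,1]
    print(tag,"rows",y,y+h,"w",w,"level pred",p.round(0),"gap",round(read_finger_gap(),4),read_time_s())
E
python3 - <<'E'
from cellfit import *
zg=.0213
movel([.5178,.2073,zg],speed=.1)
move_gripper(0,90); print(read_grasp_force(),read_eef_pos())
movel([.5178,.2073,.10],speed=.08)
check("w6",zg)
movel([.5178,.2073,.26],speed=.15)
check("w7",zg)
E
```

```text
89.79895949363708 [0.51869014 0.20764324 0.02243559]
w6 rows 179 321 w 44 level pred [179. 193. 327.] gap 0.0192 19.4333
w7 rows 179 321 w 44 level pred [179. 193. 328.] gap 0.0191 20.7
```

```bash
python3 - <<'E'
from cellfit import *
v=np.load("cradle.npy");yaw=v[2]-np.pi/2
mod=lambda p: np.array([v[0],v[1],0])+R.from_euler('z',v[2]).apply(p)
move_ptp([.49,-.05,.35],q(.3))
move_ptp(mod([0,0,.32]),q(yaw))
check("w8",.0224)
movel(mod([0,0,.10]),q(yaw),speed=.15)
check("w9",.0224)
t=np.array(read_eef_pos());print("tcp err mm",((t-mod([0,0,.10]))*1000).round(1))
im=cv2.imread("pics/w9.png");P=camera_params("wrist")
f=2.2;big=cv2.resize(im[60:334,90:430],None,fx=f,fy=f,interpolation=cv2.INTER_CUBIC)
for p in [(-45,-70,10),(45,-70,10),(-29,-51,65),(29,-51,65),(24,-51,65),(-24,-51,65),(0,-39.5,47)]:
    u=proj("wrist",mod(np.array(p)/1000),P)[0]; cv2.circle(big,tuple(int(t) for t in (u-[90,60])*f+f/2),4,(0,0,255),1)
cv2.imwrite("pics/ov3.png",big)
E
```

```text
w8 rows 179 321 w 45 level pred [173. 185. 321.] gap 0.0188 23.0083
w9 rows 179 322 w 45 level pred [173. 185. 321.] gap 0.0189 24.675
tcp err mm [ 0.9 -0.3  1. ]
```

View pics/ov3.png

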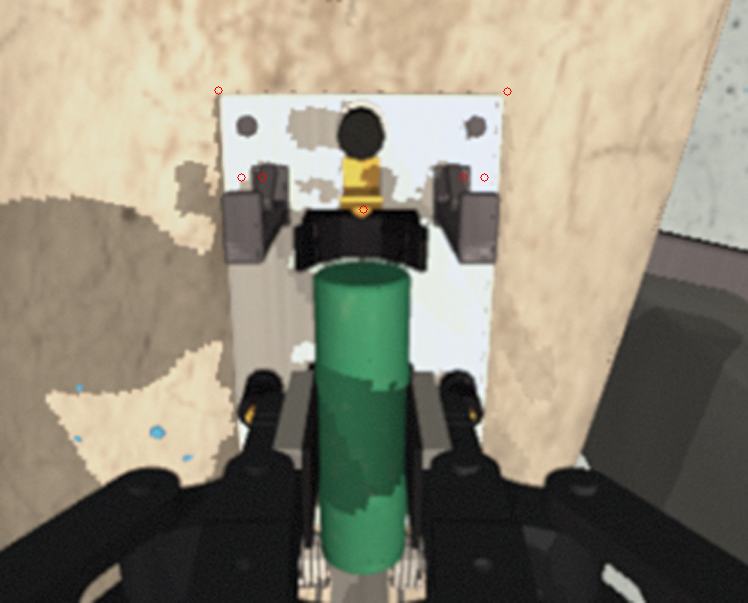

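```bash
python3 - <<'E'
from cellfit import *
v=np.load("cradle.npy");Ri=R.from_euler('z',-v[2])
loc=lambda w: Ri.apply(np.array(w)-[v[0],v[1],0])*1000
P=camera_params("wrist");t=np.array(read_eef_pos())
print("plate",loc(atz("",[220/2.2+89.7,95/2.2+59.7],.01,P)).round(1),loc(atz("",[503/2.2+89.7,95/2.2+59.7],.01,P)).round(1))
print("near",loc(atz("",[254.5,179],t[2]-.0224,P)).round(1),"far",loc(atz("",[256,321.5],t[2]-.0014,P)).round(1),"tcp",loc(t).round(1))
E
```

```text
plate [ 44.5 -68.6  10. ] [-43.7 -68.7  10. ]
near [  0.  -33.5  78.6] far [-0.8 35.5 99.6] tcp [  0.8  -0.5 101. ]
```

```bash
python3 - <<'E'
from cellfit import *
v=np.load("cradle.npy");yaw=v[2]-np.pi/2
mod=lambda p: np.array([v[0],v[1],0])+R.from_euler('z',v[2]).apply(p)
f0=np.array(read_ft_force())
for z in(.065,.056,.051,.048,.0465,.045):
    movel(mod([.0005,.0003,z]),q(yaw),speed=.06 if z<.06 else .1); f=np.array(read_ft_force())-f0; print(z,round(read_eef_pos()[2],4),f.round(1))
    if f[2]>6 or np.hypot(*f[:2])>12: break
E
```

```text
0.065 0.0647 [-0.7 -1.2  0.4]
0.056 0.0558 [-0.5 -1.5  0.6]
0.051 0.0507 [-0.5 -1.5  0.3]
0.048 0.0478 [-0.  -1.7 -0.2]
0.0465 0.0465 [ 0.5 -1.1  0.1]
0.045 0.0464 [-3.8  0.7 10.8]
```

```bash
python3 - <<'E'
from cellfit import *
v=np.load("cradle.npy");yaw=v[2]-np.pi/2
mod=lambda p: np.array([v[0],v[1],0])+R.from_euler('z',v[2]).apply(p)
move_gripper(.044); pause(.3)
movel(mod([0,0,.12]),q(yaw),speed=.12)
P=camera_params("wrist");im=save("wrist","w10.png")
g=cv2.inRange(cv2.cvtColor(im,cv2.COLOR_RGB2HSV),(40,60,20),(90,255,255))
r=cv2.minAreaRect(max(cv2.findContours(g,0,2)[0],key=cv2.contourArea))
b=[R.from_euler('z',-v[2]).apply(atz("",p,.0345,P)-[v[0],v[1],0])*1000 for p in cv2.boxPoints(r)];print(r,np.round(b,1).tolist(),np.mean(b,0).round(1),read_time_s())
cv2.imwrite("pics/w10c.png",cv2.resize(im[60:360,130:380,::-1],None,fx=2,fy=2,interpolation=cv2.INTER_CUBIC))
E
```

```text
((251.99996948242188, 200.49996948242188), (98.99998474121094, 31.999996185302734), 90.0) [[11.5, -35.1, 34.5], [-10.7, -35.1, 34.5], [-11.8, 41.7, 34.5], [12.8, 41.7, 34.5]] [ 0.5  3.3 34.5] 27.9667
```

View pics/w10c.png

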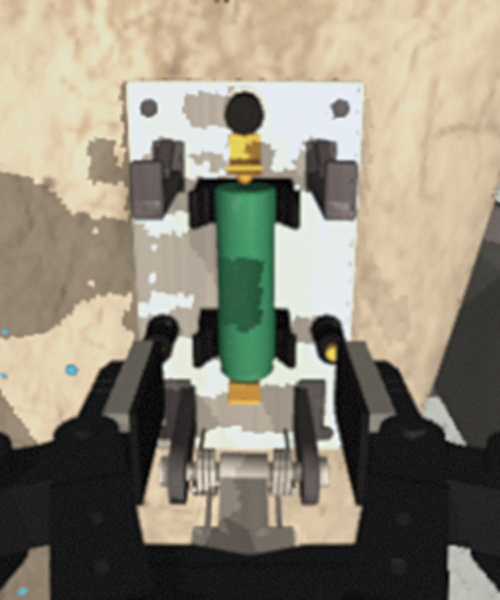

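The cell sits level in the saddles, spanning (246,185) to (246,380) between the brass contacts, with the arm still open. Next is the swing.

```bash
cat > swing.py <<'E'
from h import *
v=np.load("cradle.npy");Q=q(v[2]+np.pi/2)
mod=lambda p: np.array([v[0],v[1],0])+R.from_euler('z',v[2]).apply(p)
loc=lambda w: R.from_euler('z',-v[2]).apply(np.array(w)-[v[0],v[1],0])*1000
E
python3 - <<'E'
from swing import *
W=[]
for ph in np.linspace(0,np.pi/2,10):
    r=.145+.018*min(ph,1)
    W.append(mod([0,.068-r*np.sin(ph)+.004*np.cos(ph)+.011,.054+r*np.cos(ph)+.004*np.sin(ph)+.019]))
S=[mod([0,.145,.218])]+W
print([inverse_kinematics(w,Q) is not None for w in S])
movel(mod([0,0,.33]),speed=.25)
move_gripper(0,40)
move_ptp(mod([0,.145,.30]),Q)
movel(S[0],Q,speed=.15)
f0=np.array(read_ft_force());np.save("f0.npy",f0)
for w in W:
    movel(w,Q,speed=.12); print(loc(read_eef_pos()).round(1),(loc(np.array(read_ft_force())-f0+[v[0],v[1],0])/1000).round(1),round(read_time_s(),1))
E
```

```text
[True, True, True, True, True, True, True, True, True, True, True]
[  0.6  83.9 218.5] [-0.2  2.6  0.9] 33.2
[ -0.4  57.9 219.3] [-1.3  1.5  1.8] 33.6
[ -0.6  31.6 216.2] [-2.   2.1  1.1] 34.0
[-2.000e-01  5.900e+00  2.087e+02] [-1.4  3.5  0.7] 34.3
[  0.  -18.7 196.5] [-1.4  3.3  1.3] 34.7
[  0.2 -41.  179.7] [-1.5  3.9  2.2] 35.1
[  0.4 -59.6 158.5] [-0.  5.  2.] 35.5
[  0.7 -72.9 133.4] [0.2 3.9 4. ] 35.9
[  0.8 -81.4 106.4] [0.2 3.3 4.9] 36.2
[  0.8 -84.8  78.5] [0.9 3.5 5.8] 36.6
```

```bash
python3 - <<'E'
from swing import *
f0=np.load("f0.npy")
for z in(.0755,.074,.0725,.071,.0695,.068):
    movel(mod([0,-.084,z]),Q,speed=.03); pause(.1); f=np.array(read_ft_force())-f0
    print(z,loc(read_eef_pos()).round(1),f.round(1),round(read_time_s(),1))
    if f[2]>20: break
P=camera_params("wrist");im=save("wrist","w11.png")
for n in("rib_face","thumb_pad","keepers"): print(n,[(np.round(r["at"]).tolist(),round(r["confidence"],2)) for r in tip_of("wrist",n)])
E
```

```text
0.0755 [  0.9 -84.8  77.5] [-0.1  3.2  6.8] 37.0
0.074 [  0.8 -84.9  76.7] [-1.8  3.7 10.2] 37.3
0.0725 [  0.9 -84.9  76.2] [-3.5  4.1 14.5] 37.7
0.071 [  0.9 -85.   75.8] [-5.1  5.7 20.8] 38.0
rib_face [([257.0, 212.0], 0.71)]
thumb_pad []
keepers [([253.0, 161.0], 0.57)]
```

View pics/w11.png

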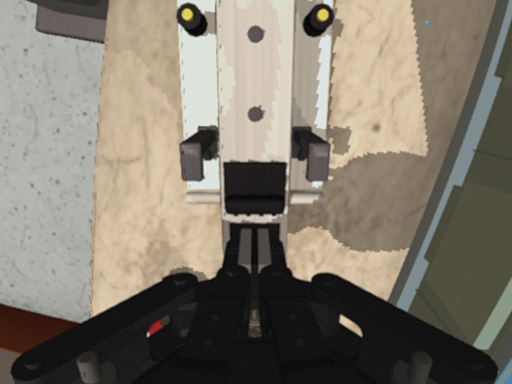

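The arm is down. The cross pin at row 197 is still outside the keepers (rows 130–180), and the rib at (255,188) lies just ahead of the fingers. Now I'll push the latch while holding the arm down.

```bash
python3 - <<'E'
from swing import *
f0=np.load("f0.npy")
for y in(-.078,-.072,-.067,-.063,-.060,-.058,-.056,-.054,-.052,-.050):
    movel(mod([0,y,.0708]),Q,speed=.04); f=np.array(read_ft_force())-f0; p=loc(read_eef_pos()); fl=R.from_euler('z',-v[2]).apply(f)
    print(y,p.round(1),fl.round(1),round(read_time_s(),1))
    if fl[1]<-25 or fl[2]<7: break
P=camera_params("wrist");im=save("wrist","w12.png")
print("rib",[(np.round(r["at"]).tolist(),round(r["confidence"],2)) for r in tip_of("wrist","rib_face")])
E
```

```text
-0.078 [  0.8 -84.6  76.2] [-3.6 -2.  15.6] 38.5
-0.072 [  1.1 -81.8  76.6] [-2.2 -6.7 11.6] 38.8
-0.067 [  1.3 -77.4  76.7] [-1.5 -7.2 11.6] 39.1
-0.063 [  1.4 -73.8  76.8] [-2.2 -7.4 11.6] 39.3
-0.06 [  1.5 -71.2  76.8] [-2.  -8.2 10.6] 39.6
-0.058 [  1.5 -69.6  76.8] [-0.1 -8.9 11. ] 39.8
-0.056 [  1.5 -67.7  76.9] [-1.  -8.4 10.9] 40.1
-0.054 [  1.5 -65.7  76.9] [-1.  -9.5 10.4] 40.3
-0.052 [  1.6 -63.8  76.9] [-0.8 -9.1 11.1] 40.6
-0.05 [  1.6 -61.8  76.9] [-0.9 -8.9 11. ] 40.8
rib [([254.0, 230.0], 0.58)]
```

```bash
python3 - <<'E'
from swing import *
f0=np.load("f0.npy")
for y in(-.047,-.044,-.041,-.038,-.035,-.032,-.029,-.026):
    movel(mod([0,y,.0698]),Q,speed=.04); f=np.array(read_ft_force())-f0; p=loc(read_eef_pos()); fl=R.from_euler('z',-v[2]).apply(f)
    print(y,p.round(1),fl.round(1),round(read_time_s(),1))
    if fl[1]<-22 or fl[2]<6: break
P=camera_params("wrist");im=save("wrist","w12.png")
print("rib",[(np.round(r["at"]).tolist(),round(r["confidence"],2)) for r in tip_of("wrist","rib_face")])
E
```

```text
-0.047 [  1.7 -60.5  76.7] [ -3.2 -10.9  13.5] 41.2
-0.044 [  1.8 -57.4  76.7] [ -2.4 -10.6  14.2] 41.4
-0.041 [  1.9 -56.9  77. ] [ -1.5 -13.9  10.8] 41.7
-0.038 [  1.8 -56.7  77.6] [ -1.6 -18.    9.5] 41.9
-0.035 [  1.8 -56.5  78.3] [ -2.8 -22.8   9.8] 42.2
rib [([253.0, 233.0], 0.92), ([251.0, 210.0], 0.51)]
```

View pics/w12.png

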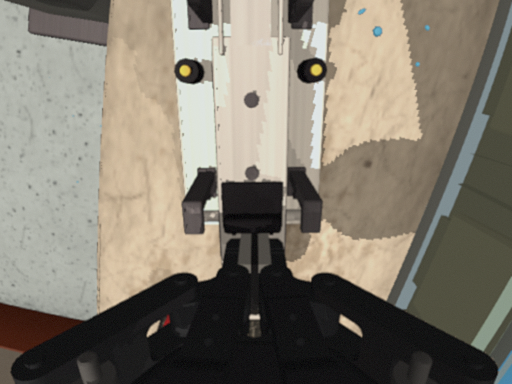

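The slide hit its stop at y = −57 mm, with the pin at row 215 under both keepers (rows 170–232). I'll back off and check.

```bash
python3 - <<'E'
from swing import *
f0=np.load("f0.npy")
movel(mod([0,-.060,.074]),Q,speed=.05); print(loc(read_eef_pos()).round(1))
movel(mod([0,-.066,.085]),Q,speed=.05)
movel(mod([0,-.066,.19]),Q,speed=.15); pause(.3)
print(loc(read_eef_pos()).round(1),(np.array(read_ft_force())-f0).round(1),read_time_s())
P=camera_params("wrist");im=save("wrist","w13.png")
print("rib",[(np.round(r["at"]).tolist(),round(r["confidence"],2)) for r in tip_of("wrist","rib_face")], "pred home",proj("",mod([0,-.046,.063]),P).round(0),"withdrawn",proj("",mod([0,-.064,.063]),P).round(0))
a=im[100:384,90:430,::-1]
cv2.imwrite("pics/end.png",cv2.resize(a,None,fx=2,fy=2,interpolation=cv2.INTER_CUBIC))
E
```

```text
[  1.9 -59.1  76.8]
[ -0.4 -65.7 189.1] [ 0.1 -0.8 -0.9] 44.5
rib [([256.0, 164.0], 0.68)] pred home [[256. 164.]] withdrawn [[255. 185.]]
```

View pics/end.png

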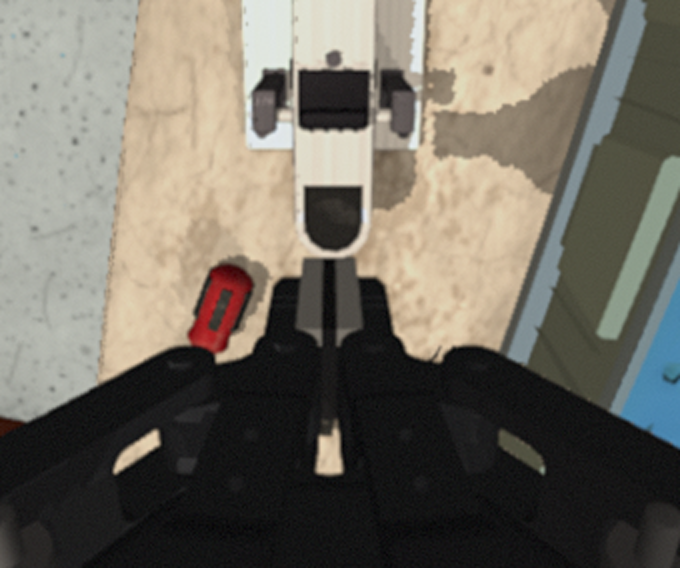

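The arm stays down with the hand off. The rib face is exactly where the home position predicts (256,164), and the pin is under the keepers. I'll hand it in.

```bash
python3 -c "
from bench import *
print(sign_off())"
```

```text
the job is handed in; nothing more can be done
None
```

I handed the job in after about 45 s of the 69 s: the green cell was laid in the cradle saddles, and the pressure arm is down and latched and stayed down when I let go; sign-off gave no verdict, and on the first carry I probably brushed the open arm, so I set the cell down and regrasped it.

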